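Set the slot of a guide rail with a spacer and hold it for tacking

ROBOT

A 6-joint arm with a two-finger parallel gripper is mounted at the origin on the work surface. World frame = base frame: x ahead of the robot, y to its left, z up, the work surface at z = 0. Lengths are in mm, angles in degrees, forces in N, time in s.
With the tool pointing down it reaches from about 350 to 850 mm from the base axis. Payload 8.1 kg.
Tool frame: the origin (TCP) lies between the finger pads; the fingertips stand 11 mm ahead of it and the grasp point (between the pads) lies 8 mm behind it; z points along the fingers, y is the line along which they close (so a half turn about z gives the same grasp; the last joint's range is limited). The gripper opens to 85 mm and grips with 20 to 120 N. Pads are 22 mm wide; open, the fingers measure 114 mm over their backs; the gripper's body (76 mm by 85 mm) begins 54 mm behind the grasp point. The pads swing forward as they close: fully open they stand 13 mm farther back than shut.
Start: joints at [-81.727, 7.471, 85.268, -0, 87.261, -4.893], TCP at [136.69, -584.227, 242.292] pointing down, gripper open.
Joint ranges: [-169.43, 169.43], [-51.17, 129.36], [1.28, 143.12], [-76.62, 256.62], [0, 156.53], [-152.29, 152.29]. Speed limits (degrees/s): [136.94, 136.94, 159.86, 180, 180, 180].

INTERFACE

Orientations are given as [roll, pitch, yaw] about the fixed x, y, z axes, in that order (R = Rz(yaw) Ry(pitch) Rx(roll)).
In Python, from bench import r, snapshot, get_calibration gives the robot as it stands.
- The arm moves only by the tool step_arm, never from a script. Its argument "rows" is a list of rows, each a list of 2 entries, a list of its own where there are three numbers: the shift along the tool's x, y, z in mm, then the turn about the tool's z in degrees. In form: [[[tx, ty, tz], yaw], ...]. A call has 1 to 12 rows; each row is the pose to reach, as a shift and turn from the pose commanded when the call began, along the tool's axes at that moment; what a row does not reach only later rows make up. A row lasts 1/10 s, in which the tool goes at most 50 mm and 8.59 degrees, less where a joint would pass 70% of its speed; a pose out of reach is approached as far as the arm can. A call with a gripper value outside its range is refused whole. "fingers" is the opening, from 0 (shut) to 1 (fully open), set as the call begins (left out, the last holds). The fingers move at their own pace and stop on an object; "squeeze" is the grip in N (left out, the last holds). Time passes only in rows, so rows that repeat a pose let the fingers close. It gives the time, the measured TCP pose, the force, the opening and the grip force at its end, in the units of the state.
- r.sense(): the state, without advancing time (a new reading comes with each control period).
- snapshot(name): name is "scene" or "top"; returns the picture (400x640x3 uint8, blue, green, red); there is no depth.
- get_calibration(name): a dict with "fovy" (degrees; the focal length in pixels is half the picture's height over the tangent of half this angle, whatever the lens; pixels are square), "cx", "cy" (the principal point, pixels), "eye" and "orientation" of the camera in the world. Camera axes: x right, y up, looking along -z (the intrinsics and any distortion apply to the point x, -y, -z); pixel columns grow to the right and rows downward; lengths in mm; the calibration is good to about 2 mm. A picture is of the moment at which its call begins. get_calibration takes no time and is no camera call.
- r.hand_in(): hands the job in; it is judged then, once.
The state is a dict: "time": time; "joint_pos": joint angles; "qd": joint speeds; "joint_efforts": joint torques, N m; "tool_pos": TCP position; "tcp_rot": TCP orientation; "ft_force": force on the tool from outside, world axes, zero at the start; "wrist_torque": the same for the moment, N m; "finger_gap": finger opening in mm; "grip_force": force on a finger pad.
Only numpy, scipy, OpenCV 4.12 (cv2) and the standard library are available. Lean on these libraries where they do the work, as an engineer would, in place of code of your own. Each camera call takes 0.05 s, during which the arm holds its last target. There are 200 camera calls.

TASK

Two square tubes on the clamped base plate are to be tacked with a parallel slot between them: one tube is welded already, the other lies loose and askew beside it. First switch on the fume extraction by pushing the flat START button all the way down and letting it come up again (leave the mushroom-headed STOP alone), then stand the T-shaped spacer right down in the gap between the tubes, at the end where the gap is wide enough to take it without shoving the loose tube aside. Then press the loose tube firmly against the spacer so that it lies flat along it and parallel to the welded tube, and finish while still holding it pressed like that, with the other things on the bench left where they are.

Things in the scene. Friction and masses are not known exactly. Their poses are not given: they have to be found in the camera images.
- start (a joint): START push button of the extraction station: 0 = up, 0.006 (m) = fully down; it is a spring button and takes about 5 N to be fully down. Vertical travel, pressed downwards.
- start_top (a point): centre of the top of the START button, a flat black round button 28 mm across that stands 10 mm out of a grey collar 44 mm across. It is on the top of the extraction station, a fixed grey box 85 x 150 mm, 51 mm high; the top of the button is 73 mm above the bench. The STOP button is 72 mm away on the same box.
- stop (a joint): STOP button of the same station: 0 = up, 0.006 (m) = fully down. Not to be pressed.
- stop_top (a point): centre of the top of the STOP button, a black mushroom head 40 mm across, its top 81 mm above the bench.
- fixed_rail: the welded tube: bare steel square tube 180 mm long, 30 x 30 mm outside, 3 mm wall, welded to the clamped base plate (cannot move). Origin: centre of its underside, on the plate's top face, 10 mm above the bench. x runs along the tube, z is up, y points to the side where the loose tube lies; its face towards the slot is at y = +15 mm.
- base_plate: the steel base plate, fixed: 220 mm (x) x 170 mm (y) x 10 mm; origin at the centre of its underside, on the bench; axes parallel to the welded tube's. The welded tube lies at y = -36 to -6 mm of it; the slot is to be from y = -6 to +6 mm. Two bench clamps, up to 84 mm above the bench, stand at y = -55 to -125 mm, away from the loose tube.
- loose_rail: the loose tube, same section and length, about 0.42 kg, lying on the base plate beside the welded one, askew by up to 10 degrees either way. Origin: centre of its underside; x along it, y away from the welded tube (slot face y = -15 mm, outer face y = +15 mm), z up. Slides when pushed: opposite the spacer, it turns until it lies flat along the spacer; elsewhere it swings past it.
- rail_mid (a point): middle of the loose tube's top face, 30 mm above its underside. At this middle the gap is about 16 to 19 mm wide at the start, wider towards one end of the tubes and narrower towards the other; the finished slot is 12 mm wide.
- rail_end_a (a point): middle of the top face's edge at the +x end of the loose tube (90 mm from its centre, 30 mm above its underside).
- rail_end_b (a point): the same at the -x end of the loose tube.
- spacer: the spacer: upside-down T of 12 mm bare steel plate, standing loose on the bench, 0.36 kg. Foot 90 mm long (x), 12 mm thick (y), 30 mm high; on its middle a stem to hold it by, 26 mm (x) x 12 mm (y), from 30 to 72 mm height. Origin: centre of its underside; x along the foot, z up. Fully down in the gap it stands on the base plate, its foot's top level with the tubes' tops.
- spacer_top (a point): centre of the top of the spacer's stem, 72 mm above its underside.
- wire_brush: bystander: wire brush with a wooden handle, 280 mm long, 30 mm high, lying on the bench; origin near its middle.
- chipping_hammer: bystander: chipping hammer, 250 mm long, 26 mm high, lying on the bench; origin near its middle.
- pliers: bystander: pliers, 200 mm long, 14 mm high, lying on the bench; origin near the middle.
- offcut: bystander: offcut of the square tube, 60 mm long, 30 x 30 mm; origin at the centre of its underside.
- flat_bar: bystander: steel flat bar 220 x 40 x 12 mm, lying flat on the bench; origin at the centre of its underside.
- magnet_square: bystander: flat triangular welding magnet, 100 x 100 x 16 mm, lying on the bench.
- wedge: bystander: small steel wedge 46 x 22 mm, about 12 mm high, lying on the base plate behind the welded tube.
There are look-alikes about, which are no part of the job. What is shaped like the spacer but yellow is not meant.

How it is judged:
By the outcome, as a careful person would: the job done as asked, in the order asked, and still so for the second after the job is handed in, while the arm keeps its last pose, push and grip.
It also fails if it takes over 61 s, if anything falls off the work surface, if the arm or the gripper's body presses on something with over 40 N, if the wrist force passes 120 N, or if a joint passes its speed limit or range.

## Working session

There is one attempt and no reset: what is moved stays moved. The work goes in short steps, Python scripts to look and compute and a tool call to move; the robot and the scene stay as the last step left them, time stands still between calls to the robot, and variables do not carry over. Pictures are saved under pics/ and viewed, at most 10 in all, crops included, and the job is handed in when it is done.

Besides the shell and the picture viewer there is one more tool, called after "Call:" by a JSON object that holds its "op" and its "data", one argument or row to a line. step_arm: Moves the arm, as the interface text tells. Its arguments: {"type":"object","properties":{"rows":{"type":"array"},"fingers":{"type":"number"},"squeeze":{"type":"number"}},"required":["rows"]}

```bash
ls; mkdir -p pics
python3 - <<'E'
from bench import r,snapshot,get_calibration
import cv2
for n in("scene","top"):
    cv2.imwrite(f"pics/{n}0.png",snapshot(n)); print(n,get_calibration(n))
s=r.sense();print(s)
E
```

```text
pics
scene {'fovy': 49.60053789653258, 'cx': 323.22076529989755, 'cy': 199.62526419722653, 'eye': array([1069.25242598, -772.12972452,  764.67566194]), 'orientation': array([52.85982109,  0.66454441, 34.26880958])}
top {'fovy': 56.96433824609555, 'cx': 319.7021733570494, 'cy': 203.43161152137574, 'eye': array([ 407.92108875,   -8.65423407, 1019.06731852]), 'orientation': array([  6.77585141,   0.49940419, -89.23064734])}
{'time': 0.1, 'joint_pos': array([-8.17268257e+01,  7.51038414e+00,  8.53239140e+01, -1.57678818e-03,
        8.72627289e+01, -4.89185850e+00]), 'qd': array([-0.0228009 , -0.10540346, -0.12322211, -0.06109251,  0.10528151,
       -0.07809699]), 'joint_efforts': array([ 1.77937971e-03, -5.70949960e+01, -5.01940084e+01, -2.19191897e-04,
        8.10107013e-03, -4.33766047e-06]), 'tool_pos': array([ 136.60786388, -583.73937803,  241.34508695]), 'tcp_rot': array([-1.79903192e+02, -6.70488046e-03,  1.31651038e+01]), 'ft_force': array([ 0.76109983,  0.84733824, -0.1630418 ]), 'wrist_torque': array([ 0.0049356 ,  0.02056168, -0.00034519]), 'grip_force': 0.0, 'finger_gap': 85.3377276238864}
```

View pics/top0.png

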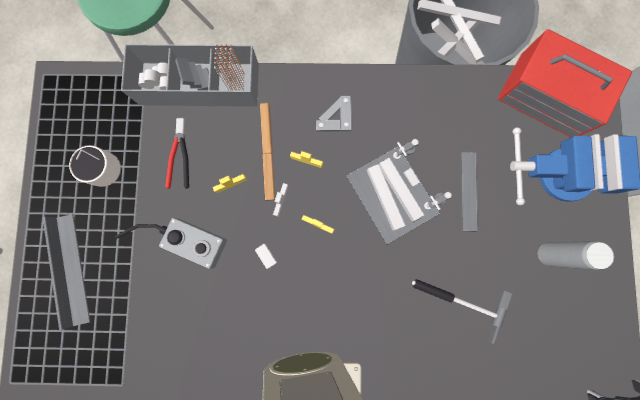

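View pics/scene0.png

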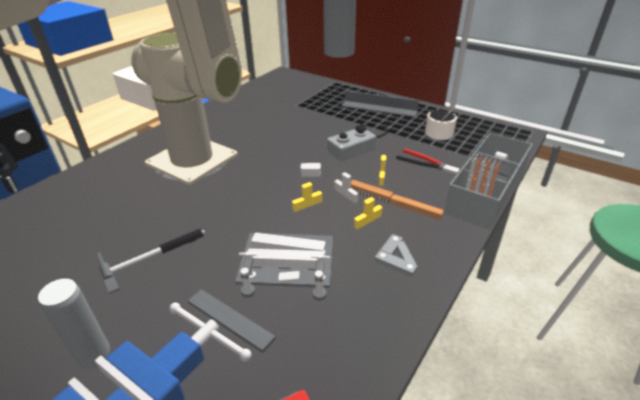

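```bash
cat > h.py <<'E'
import numpy as np,cv2
from scipy.spatial.transform import Rotation as R
from bench import r,snapshot,get_calibration
def cam(n):
    c=get_calibration(n); f=200/np.tan(np.radians(c['fovy']/2))
    return c,f,R.from_euler('xyz',c['orientation'],degrees=True).as_matrix()
def cast(n,px,z):
    c,f,M=cam(n); px=np.atleast_2d(np.float64(px))
    d=np.c_[(px[:,0]-c['cx'])/f,-(px[:,1]-c['cy'])/f,-np.ones(len(px))]@M.T
    e=c['eye']; return e+d*((z-e[2])/d[:,2])[:,None]
def proj(n,P):
    c,f,M=cam(n); q=(np.atleast_2d(P)-c['eye'])@M
    return np.c_[c['cx']+f*q[:,0]/-q[:,2],c['cy']-f*q[:,1]/-q[:,2]]
E
python3 - <<'E'
from h import *
t=cv2.imread('pics/top0.png')
a=cv2.resize(t[130:250,340:460],None,fx=4.9,fy=4.9,interpolation=cv2.INTER_CUBIC)
cv2.imwrite('pics/c1.png',a[:, :])
b=cv2.resize(t[170:275,150:300],None,fx=5,fy=5,interpolation=cv2.INTER_CUBIC)
cv2.imwrite('pics/c2.png',b)
print(proj('top',[[0,0,0]]),proj('scene',[[0,0,0]]))
E
```

```text
[[317.69525536 404.26764124]] [[192.19521095 159.39429909]]
```

View pics/c1.png

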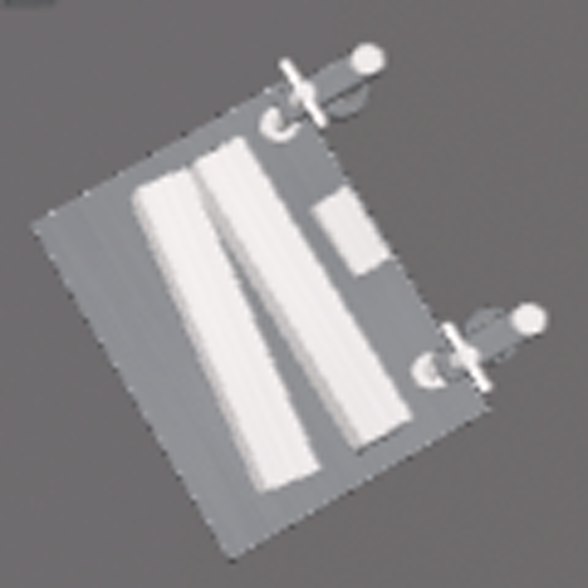

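View pics/c2.png

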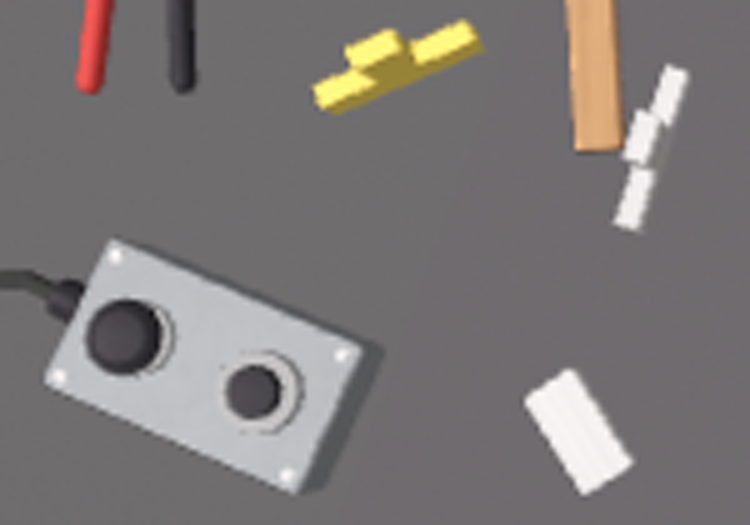

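The top view shows STOP (175,237) and START (201,248) on the station, and the grey spacer at (280,199) beside the brush end. The loose tube is the left one, and its gap is wide at the image-lower (near) end.

```bash
cat >> h.py <<'E'
def blobs(img,roi,lo,hi=256,amin=10,k=4,ch=2):
    x0,y0,x1,y1=roi; a=cv2.resize(img[y0:y1,x0:x1],None,fx=k,fy=k,interpolation=cv2.INTER_CUBIC)
    g=cv2.cvtColor(a,cv2.COLOR_BGR2GRAY); m=((g>=lo)&(g<hi)&(np.ptp(a.astype(int),axis=2)<40)).astype(np.uint8)
    cs,_=cv2.findContours(m,cv2.RETR_EXTERNAL,cv2.CHAIN_APPROX_NONE)
    return [((c[:,0]+.5)/k-.5+[x0,y0]).astype(np.float32) for c in cs if cv2.contourArea(c)>amin*k*k]
def rect(n,c,z):
    w=cast(n,c,z)[:,:2].astype(np.float32); (cx,cy),(a,b),t=cv2.minAreaRect(w)
    if a<b: a,b,t=b,a,t+90
    return np.round([cx,cy,a,b,(t+90)%180-90],1)
E
python3 - <<'E'
from h import *
t=cv2.imread('pics/top0.png'); g=cv2.cvtColor(t,cv2.COLOR_BGR2GRAY)
print(g[195:200,365:405]); 
for lo in(200,215,225):
  for c in blobs(t,(355,150,430,235),lo,amin=40): print('rail',lo,rect('top',c,40))
for c in blobs(t,(268,178,292,222),200,amin=5): print('spacer',[rect('top',c,z)for z in(30,72)],c.mean(0))
for c in blobs(t,(345,140,445,248),120,amin=2000): print('plate',rect('top',c,10))
for c in blobs(t,(250,235,282,275),215): print('offcut',rect('top',c,30))
for c in blobs(t,(155,212,228,272),0,75):
  (x,y),rad=cv2.minEnclosingCircle(c); print('btn',x,y,rad,cast('top',[x,y],73),cast('top',[x,y],81))
for c in blobs(t,(155,212,230,272),140,amin=500): print('station',rect('top',c,51))
E
```

```text
[[142 143 143 145 142 144 144 143 143 144 145 143 169 196 218 235 239 239
  241 239 239 240 238 237 239 237 210 159 142 142 144 188 196 197 230 237
  237 238 238 237]
 [143 143 142 143 143 143 145 144 144 143 144 145 167 196 200 232 238 239
  241 240 239 240 238 236 238 238 237 179 144 142 143 166 191 196 214 233
  237 237 238 237]
 [144 143 143 142 144 143 145 145 144 143 144 145 143 192 200 217 235 239
  239 241 239 239 239 237 237 239 237 210 160 142 142 144 188 196 196 214
  233 237 237 238]
 [146 144 142 142 144 145 143 145 144 143 144 145 145 167 195 201 232 238
  238 240 239 238 240 238 236 238 238 237 179 144 142 143 167 190 195 205
  231 237 236 237]
 [144 145 143 143 142 144 144 144 145 144 144 145 145 145 191 200 218 235
  239 239 240 238 239 238 236 237 238 237 209 160 143 143 143 165 191 195
  214 233 237 236]]
rail 200 [ 599.6 -244.3   46.1   23.3   30.9]
rail 200 [ 554.9 -192.6  181.3   89.6   28.9]
rail 215 [ 599.6 -244.2   44.9   21.9   30.1]
rail 215 [ 545.3 -175.   179.4   32.1   22.8]
rail 215 [ 567.1 -216.   179.6   31.    30.6]
rail 225 [ 599.7 -244.4   44.    2
[... 199 characters left out ...]
 [276.45395 209.11185]
spacer [array([554. , 108.1,  55.6,  18.1, -31.8]), array([547.8, 103.1,  53.2,  17.3, -31.8])] [280.6171  192.54474]
plate [ 575.4 -219.7  232.5  228.7   30.6]
offcut [383.1 145.1  60.1  29.7  34.1]
btn 200.86817932128906 247.61817932128906 4.940208435058594 [[402.74832809 303.23591169  73.        ]] [[402.79206925 300.59855056  81.        ]]
btn 174.52548217773438 236.6589813232422 7.529746055603027 [[429.74209693 372.45657082  73.        ]] [[429.55757722 369.2338758   81.        ]]
btn 159.83489990234375 227.97994995117188 6.6328840255737305 [[451.48520794 411.7353031   73.        ]] [[451.11682722 408.18046484  81.        ]]
station [415.3 340.  148.5  83.8  67.8]
```

Run:
```python
from h import *
t=cv2.imread('pics/top0.png')
for lo in(215,225,232):
  for c in blobs(t,(268,178,292,222),lo,amin=3,k=6): print('spacer',lo,[rect('top',c,z)for z in(30,72)],c.mean(0))
c=blobs(t,(268,178,292,222),200,amin=3)
p=cast('top',np.vstack(c),30)
# foot long extents along -17
for a in(-16.5,-17.5):
  u=np.array([np.cos(np.radians(a)),np.sin(np.radians(a))]); s=p[:,:2]@u; print(a,s.min(),s.max())
s=cv2.imread('pics/scene0.png')
for c in blobs(s,(325,165,365,210),205,amin=3): print('sc',c.mean(0),len(c),rect('scene',c,30),rect('scene',c,72))
P=[[527,113,72]]; print(proj('scene',P),proj('top',P))
```

```text
spacer 215 [array([508.5, 117.9,  31.2,  11.1, -16.4]), array([504.2, 112.5,  29.9,  10.6, -16.4])] [276.4665  209.15134]
spacer 215 [array([553.9, 108.1,  54.9,  17.3, -31.9]), array([547.7, 103.1,  52.6,  16.5, -31.9])] [280.59274 192.55045]
spacer 225 [array([508.5, 117.9,  30.5,  10.3, -16.9]), array([504.3, 112.5,  29.2,   9.9, -16.9])] [276.4104 209.2031]
spacer 225 [array([554.1, 108.1,  54.4,  16.6, -32.1]), array([547.9, 103.1,  52.1,  15.9, -32.1])] [280.61093 192.48741]
spacer 232 [array([508.7, 118. ,  29.8,   9.6, -15.9]), array([504.4, 112.6,  28.5,   9.2, -15.9])] [276.3698  209.21602]
spacer 232 [array([541.9, 115.2,  24.9,  10.7, -15.2]), array([536.2, 110. ,  23.8,  10.3, -15.2])] [277.80566 196.77776]
spacer 232 [array([564.8, 101.7,  28.1,  10.2, -17.4]), array([558.2,  97. ,  26.9,   9.8, -17.4])] [283.28125 188.33215]
-16.5 438.1279590917349 527.7991000838031
-17.5 433.51477793941547 523.148199948578
sc [352.36072 191.13928] 70 [563.6 104.5  31.1  12.1 -16.3] [592.5  54.4  29.3  11.4 -16.3]
sc [338.52594 181.9599 ] 53 [505.3 121.7  24.6  11.7 -19.7] [537.6  70.6  23.2  11.  -19.7]
sc [346.0548 174.6864] 57 [503.1 166.9  25.   12.3 -15.6] [535.5 113.2  23.6  11.6 -15.6]
[[343.50210997 173.7745622 ]] [[276.58487673 200.34617661]]
```

```bash
cat >> h.py <<'E'
def mv(*targets):
    s=r.sense(); M=R.from_euler('xyz',s['tcp_rot'],degrees=True); p=s['tool_pos']
    print('t',round(s['time'],2),'p',p.round(1),'rot',s['tcp_rot'].round(1),'F',s['ft_force'].round(1),'gap',round(s['finger_gap'],1))
    for x,y,z,yaw in targets:
        print('  ->',M.inv().apply(np.array([x,y,z])-p).round(1),'turn',round((s['tcp_rot'][2]-yaw+180)%360-180,1))
E
python3 -c "
from h import *
mv((470,-120,180,13.2),(402.7,303.2,110,13.2))"
```

```text
t 0.1 p [ 136.6 -583.7  241.3] rot [-179.9   -0.    13.2] F [ 0.8  0.8 -0.2] gap 85.3
  -> [ 430.2 -375.5   62. ] turn -0.0
  -> [ 461.1 -802.8  132.8] turn -0.0
```

Call:
{"op": "step_arm", "data": {
  "rows": [
    [[430, -375, 60], 0],
    [[430, -375, 60], 0],
    [[430, -375, 60], 0],
    [[430, -375, 60], 0],
    [[430, -375, 60], 0],
    [[430, -375, 60], 0],
    [[430, -375, 60], 0],
    [[430, -375, 60], 0],
    [[430, -375, 60], 0],
    [[430, -375, 60], 0],
    [[430, -375, 60], 0],
    [[461, -803, 132], 0]
  ],
  "fingers": 0
}}

```text
time: 1.3
tool_pos: [452.6, -89.6, 176.1]
tcp_rot: [180.0, -0.0, 13.2]
ft_force: [-0.2, -0.1, -0.8]
finger_gap: 0.3
grip_force: 0.0
```

```bash
python3 -c "
from h import *
mv((402.7,303.2,110,13.2))"
```

```text
t 1.3 p [452.6 -89.6 176.1] rot [180.   -0.   13.2] F [-0.2 -0.1 -0.8] gap 0.3
  -> [  41.  -393.8   66.1] turn -0.0
```

Call:
{"op": "step_arm", "data": {
  "rows": [
    [[35, -380, 66], 0],
    [[35, -380, 66], 0],
    [[35, -380, 66], 0],
    [[35, -380, 66], 0],
    [[35, -380, 66], 0],
    [[35, -380, 66], 0],
    [[35, -380, 66], 0],
    [[35, -380, 66], 0],
    [[35, -380, 66], 0],
    [[35, -380, 66], 0],
    [[35, -380, 66], 0],
    [[35, -380, 66], 0]
  ]
}}

```text
time: 2.5
tool_pos: [398.3, 285.6, 110.7]
tcp_rot: [180.0, -0.0, 13.1]
ft_force: [0.3, 0.5, 0.9]
finger_gap: 0.1
grip_force: 0.0
```

```bash
python3 -c "
from h import *
mv((402.7,303.2,88,13.2))"
```

```text
t 2.5 p [398.3 285.6 110.7] rot [180.   -0.   13.1] F [0.3 0.5 0.9] gap 0.1
  -> [  8.3 -16.1  22.7] turn -0.1
```

Call:
{"op": "step_arm", "data": {
  "rows": [
    [[8, -16, 16], 0],
    [[8, -16, 16], 0],
    [[8, -16, 24], 0],
    [[8, -16, 28], 0],
    [[8, -16, 30], 0],
    [[8, -16, 32], 0],
    [[8, -16, 33], 0],
    [[8, -16, 33], 0]
  ]
}}

```text
time: 3.3
tool_pos: [402.3, 303.7, 78.1]
tcp_rot: [180.0, -0.0, 13.2]
ft_force: [-0.6, -3.4, 5.0]
finger_gap: 0.3
grip_force: 2.5
```

Call:
{"op": "step_arm", "data": {
  "rows": [
    [[0, 0, 1], 0],
    [[0, 0, 1.5], 0],
    [[0, 0, 1.5], 0],
    [[0, 0, 1.5], 0]
  ]
}}

```text
time: 3.7
tool_pos: [402.4, 303.8, 77.8]
tcp_rot: [180.0, -0.0, 13.2]
ft_force: [-6.1, -8.1, 18.1]
finger_gap: 0.0
grip_force: 9.1
```

Call:
{"op": "step_arm", "data": {
  "rows": [
    [[0, 0, -10], 0],
    [[0, 0, -50], 0],
    [[0, 0, -50], 0]
  ]
}}

```text
time: 4.0
tool_pos: [404.7, 306.1, 131.4]
tcp_rot: [-179.8, -0.4, 13.2]
ft_force: [1.1, 0.6, 0.3]
finger_gap: -0.1
grip_force: 0.0
```

```bash
python3 -c "
from h import *
mv((536.2,110,110,-16.5))"
```

```text
t 4.0 p [404.7 306.1 131.4] rot [-179.8   -0.4   13.2] F [1.1 0.6 0.3] gap -0.1
  -> [ 83.2 220.9  21.4] turn 29.7
```

Call:
{"op": "step_arm", "data": {
  "rows": [
    [[85, 219, 17], 29.7],
    [[85, 219, 17], 29.7],
    [[85, 219, 17], 29.7],
    [[85, 219, 17], 29.7],
    [[85, 219, 17], 29.7],
    [[85, 219, 17], 29.7],
    [[85, 219, 17], 29.7],
    [[85, 219, 17], 29.7],
    [[85, 219, 17], 29.7]
  ],
  "fingers": 1
}}

```text
time: 4.9
tool_pos: [534.0, 111.4, 109.0]
tcp_rot: [-180.0, 0.0, -16.4]
ft_force: [0.3, -0.8, 0.4]
finger_gap: 85.5
grip_force: 0.0
```

```bash
python3 -c "
from h import *
mv((536.2,110,52,-16.5))"
```

```text
t 4.9 p [534.  111.4 109. ] rot [-180.     0.   -16.4] F [ 0.3 -0.8  0.4] gap 85.5
  -> [ 2.5  0.7 57. ] turn 0.1
```

Call:
{"op": "step_arm", "data": {
  "rows": [
    [[2.5, 0.7, 30], 0],
    [[2.5, 0.7, 57], 0],
    [[2.5, 0.7, 57], 0],
    [[2.5, 0.7, 57], 0]
  ]
}}

```text
time: 5.3
tool_pos: [536.0, 109.6, 52.1]
tcp_rot: [180.0, 0.1, -16.5]
ft_force: [0.4, -0.4, 0.6]
finger_gap: 85.2
grip_force: 0.0
```

Call:
{"op": "step_arm", "data": {
  "rows": [
    [[0, 0, 0], 0],
    [[0, 0, 0], 0],
    [[0, 0, 0], 0],
    [[0, 0, 0], 0],
    [[0, 0, 0], 0],
    [[0, 0, 0], 0],
    [[0, 0, 0], 0],
    [[0, 0, 0], 0]
  ],
  "fingers": 0,
  "squeeze": 60
}}

```text
time: 6.1
tool_pos: [537.3, 108.9, 52.6]
tcp_rot: [-180.0, -0.0, -16.5]
ft_force: [-0.8, 0.3, 6.0]
finger_gap: 10.8
grip_force: 59.4
```

```bash
python3 -c "
from h import *
print(r.sense()['grip_force'],r.sense()['wrist_torque'])
mv()"
```

```text
59.422842264175415 [ 0.11622519  0.11519377 -0.03124704]
t 6.1 p [537.3 108.9  52.6] rot [-180.    -0.   -16.5] F [-0.8  0.3  6. ] gap 10.8
```

Call:
{"op": "step_arm", "data": {
  "rows": [
    [[0, 0, -20], 0],
    [[0, 0, -60], 0],
    [[0, 0, -80], 0],
    [[0, 0, -80], 0],
    [[0, 0, -80], 0]
  ]
}}

```text
time: 6.6
tool_pos: [536.2, 108.7, 130.8]
tcp_rot: [180.0, 0.1, -16.5]
ft_force: [-1.6, -0.3, -4.0]
finger_gap: 11.2
grip_force: 59.2
```

```bash
python3 -c "
from h import *
mv((515.8,-219.6,112,30.5))"
```

```text
t 6.6 p [536.2 108.7 130.8] rot [ 1.80e+02  1.00e-01 -1.65e+01] F [-1.6 -0.3 -4. ] gap 11.2
  -> [ 73.9 320.5  18.9] turn -47.0
```

Call:
{"op": "step_arm", "data": {
  "rows": [
    [[74, 320, 5], -47],
    [[74, 320, 5], -47],
    [[74, 320, 5], -47],
    [[74, 320, 5], -47],
    [[74, 320, 5], -47],
    [[74, 320, 5], -47],
    [[74, 320, 5], -47],
    [[74, 320, 5], -47],
    [[74, 320, 19], -47],
    [[74, 320, 19], -47],
    [[74, 320, 19], -47]
  ]
}}

```text
time: 7.7
tool_pos: [515.4, -216.8, 110.6]
tcp_rot: [-179.8, 0.1, 30.5]
ft_force: [0.0, 0.7, -4.0]
finger_gap: 11.4
grip_force: 59.9
```

```bash
python3 -c "
from h import *
t=snapshot('top');cv2.imwrite('pics/top1.png',t);s=snapshot('scene');cv2.imwrite('pics/s1.png',s)
a=cv2.resize(t[150:250,350:450],None,fx=5,fy=5,interpolation=cv2.INTER_CUBIC)
b=cv2.resize(s[180:300,225:345],(500,500),interpolation=cv2.INTER_CUBIC)
cv2.imwrite('pics/c3.png',np.hstack([a,b])[:, :][:500,:1000][:, ::1]) 
cv2.imwrite('pics/c3.png',cv2.resize(np.hstack([a,b]),(800,400)))
mv((515.8,-219.6,112,30.5))"
```

```text
t 7.8 p [ 516.7 -217.5  112.4] rot [-179.9    0.    30.6] F [-0.7 -0.8 -2.8] gap 10.9
  -> [-1.8  1.4  0.4] turn 0.1
```

View pics/c3.png

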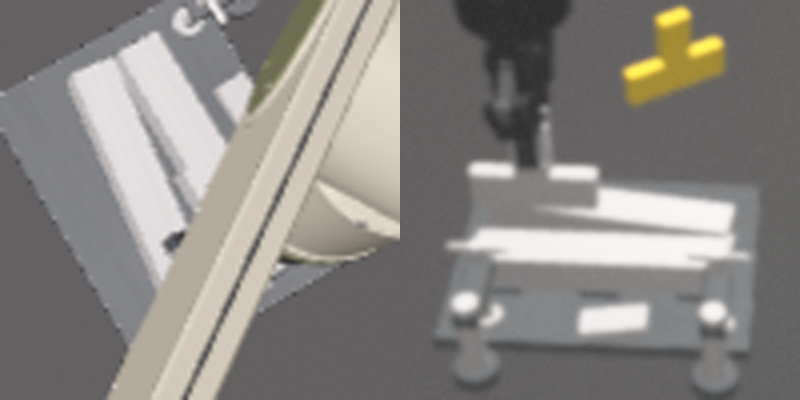

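The top view is blocked by the forearm. The scene view shows the spacer hanging level above the wide end of the gap, with foot-top pieces near crop (490,172) and (575,172).

Call:
{"op": "step_arm", "data": {
  "rows": [
    [[-1.8, 1.4, 0], 0],
    [[-1.8, 1.4, 0], 0],
    [[-1.8, 1.4, 0], 0]
  ]
}}

```text
time: 8.1
tool_pos: [516.1, -221.0, 113.4]
tcp_rot: [180.0, -0.0, 30.5]
ft_force: [0.8, -0.1, -3.0]
finger_gap: 11.1
grip_force: 60.0
```

```bash
python3 -c "
from h import *
s=snapshot('scene');cv2.imwrite('pics/s2.png',s)
mv((515.8,-219.6,112,30.5))
z=r.sense()['tool_pos'][2]-52.6+30
print('foot z',z)
s0=cv2.imread('pics/scene0.png')
for lo in (210,220,228):
  print(lo)
  for c in blobs(s0,(235,225,335,270),lo,amin=30): print(' rail',rect('scene',c,40),c.mean(0))
  for c in blobs(s,(235,222,290,240),lo,amin=5): print(' foot',rect('scene',c,z),c.mean(0))
"
```

```text
t 8.15 p [ 516.1 -221.   113.4] rot [180.   -0.   30.5] F [-1.1 -0.3 -2.4] gap 11.2
  -> [ 0.5 -1.4  1.4] turn -0.0
foot z 90.78013020593752
210
 rail [ 566.8 -214.7  189.6   32.7   31.8] [285.98532 253.84741]
 rail [ 545.2 -172.6  180.2   31.3   22.6] [288.64572 240.92053]
 foot [ 572.9 -209.3   15.    10.3   33.5] [286.41122 237.98369]
 foot [ 538.6 -206.5   31.8   11.8   29.8] [275.5043  231.75862]
 foot [ 488.1 -236.3   29.4   10.5   30.2] [250.87732 230.93518]
220
 rail [ 567.  -214.5  187.7   30.    31.5] [285.8636  253.85004]
 rail [ 545.3 -172.6  179.1   29.3   22.9] [288.5385  240.88077]
 foot [ 573.6 -209.3   13.9    9.4   33.5] [286.54422 238.11731]
 foot [ 538.6 -206.5   30.8   10.2   28.3] [275.6182  231.76137]
 foot [ 488.1 -236.3   28.3    8.7   30.4] [250.875   230.95097]
228
 rail [ 567.  -214.3  184.9   27.9   30.9] [286.3581  253.80147]
 rail [ 545.5 -172.7  177.7   27.6   23. ] [288.60333 240.86958]
 foot [ 574.1 -209.5   13.3    8.6   33.5] [286.67007 238.24385]
 foot [ 538.5 -206.4   29.4    9.    30.7] [275.6784  231.79733]
 foot [ 488.1 -236.4   26.9    7.    30.6] [250.87239 230.9427 ]
```

Call:
{"op": "step_arm", "data": {
  "rows": [
    [[2.5, -2.5, 8], 0],
    [[2.5, -2.5, 15], 0],
    [[2.5, -2.5, 15], 0],
    [[2.5, -2.5, 15], 0]
  ]
}}

```text
time: 8.55
tool_pos: [516.3, -217.4, 97.3]
tcp_rot: [-179.9, 0.0, 30.5]
ft_force: [-0.4, 0.3, -4.0]
finger_gap: 11.4
grip_force: 60.1
```

```bash
cat >> h.py <<'E'
def foot(name):
    s=snapshot('scene');cv2.imwrite(name,s); st=r.sense(); z=st['tool_pos'][2]-52.6+30
    ps=sorted([rect('scene',c,z) for c in blobs(s,(235,220,300,250),215,amin=5)],key=lambda a:a[0]); print(*ps)
    d=st['tool_pos'][:2]-[567.1,-216.1]; print('tcp slot',d@[.8616,.5075],d@[-.5075,.8616])
    return s,z
def slot(q): # scene point to slot frame
    d=np.array(q)-[567.,-213.6]; return d@[.8616,.5075],d@[-.5075,.8616]
E
python3 -c "
from h import *
mv()
s,z=foot('pics/s3.png')
cv2.imwrite('pics/c4.png',cv2.resize(s[205:285,225:345],(720,480),interpolation=cv2.INTER_CUBIC))"
```

```text
t 8.55 p [ 516.3 -217.4   97.3] rot [-179.9    0.    30.5] F [-0.4  0.3 -4. ] gap 11.4
[ 487.9 -232.2   28.    12.5   33.5] [ 528.3 -264.2   35.8    1.7   33.6] [ 563.5 -202.7   78.3   29.3   17.3]
tcp slot -44.32510285241067 24.31228249002803
```

View pics/c4.png

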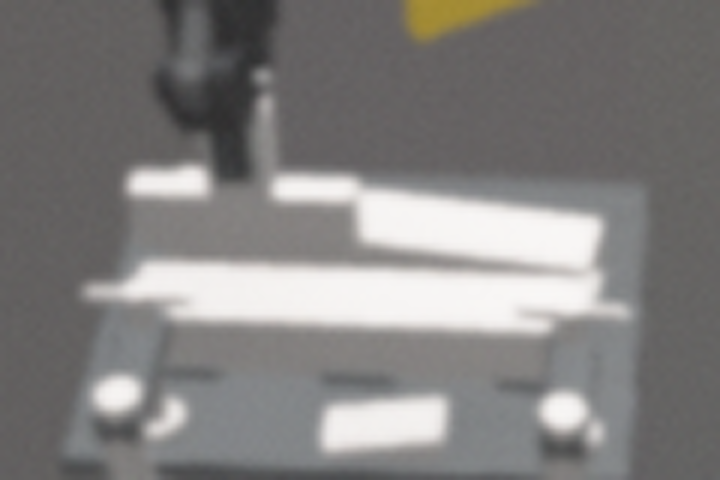

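The spacer foot hangs just above the gap (crop y 170–197). It is parallel to the welded tube, whose far top edge is at crop y≈262.

Call:
{"op": "step_arm", "data": {
  "rows": [
    [[0, 0.7, 2], 0],
    [[0, 0.7, 5], 0],
    [[0, 0.7, 8], 0],
    [[0, 0.7, 10], 0],
    [[0, 0.7, 10], 0]
  ]
}}

```text
time: 9.1
tool_pos: [516.7, -218.1, 87.5]
tcp_rot: [-180.0, 0.0, 30.5]
ft_force: [-0.4, -0.1, -3.8]
finger_gap: 11.0
grip_force: 60.1
```

Call:
{"op": "step_arm", "data": {
  "rows": [
    [[0, 0, 3], 0],
    [[0, 0, 6], 0],
    [[0, 0, 9], 0],
    [[0, 0, 12], 0],
    [[0, 0, 12], 0]
  ]
}}

```text
time: 9.6
tool_pos: [516.6, -218.1, 75.3]
tcp_rot: [-179.9, 0.0, 30.5]
ft_force: [0.2, -0.1, -3.2]
finger_gap: 10.9
grip_force: 60.1
```

```bash
python3 -c "
from h import *
mv()
s,z=foot('pics/s4.png')
cv2.imwrite('pics/c5.png',cv2.resize(s[205:285,225:345],(720,480),interpolation=cv2.INTER_CUBIC))"
```

```text
t 9.6 p [ 516.6 -218.1   75.3] rot [-179.9    0.    30.5] F [ 0.2 -0.1 -3.2] gap 10.9
[ 483.2 -224.3   31.3   28.6  -60.4] [ 514.4 -245.6   45.3    1.7   33.6] [ 548.6 -186.3   74.6   33.9   27.9]
tcp slot -44.378558341055744 23.73465436940911
```

View pics/c5.png

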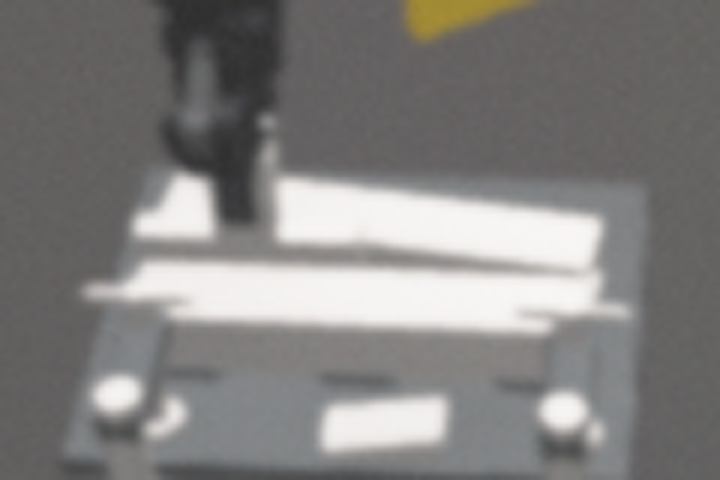

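The foot is now inside the gap and level, with its top at crop y≈240. The loose tube still shows its right end at (600,215)–(585,270), so it hasn't moved, and there is no contact force.

Call:
{"op": "step_arm", "data": {
  "rows": [
    [[0, 0, 3], 0],
    [[0, 0, 6], 0],
    [[0, 0, 9], 0],
    [[0, 0, 11], 0],
    [[0, 0, 12], 0],
    [[0, 0, 12], 0]
  ]
}}

```text
time: 10.25
tool_pos: [516.9, -218.2, 63.8]
tcp_rot: [-180.0, 0.0, 30.5]
ft_force: [0.3, 0.0, -3.0]
finger_gap: 11.2
grip_force: 60.1
```

Call:
{"op": "step_arm", "data": {
  "rows": [
    [[0, 0, 1], 0],
    [[0, 0, 1.5], 0],
    [[0, 0, 2], 0],
    [[0, 0, 2], 0]
  ]
}}

```text
time: 10.65
tool_pos: [517.2, -218.5, 62.6]
tcp_rot: [180.0, -0.0, 30.5]
ft_force: [-3.1, 0.6, 3.1]
finger_gap: 11.1
grip_force: 61.1
```

Call:
{"op": "step_arm", "data": {
  "rows": [
    [[0, 0, 0], 0],
    [[0, 0, 0], 0],
    [[0, 0, 0], 0],
    [[0, 0, 0], 0]
  ],
  "fingers": 0.35
}}

```text
time: 11.05
tool_pos: [517.3, -218.4, 62.2]
tcp_rot: [180.0, -0.0, 30.5]
ft_force: [-0.8, 0.6, -0.2]
finger_gap: 29.7
grip_force: 0.0
```

Call:
{"op": "step_arm", "data": {
  "rows": [
    [[0, 0, -10], 0],
    [[0, 0, -40], 0],
    [[0, 0, -60], 0],
    [[0, 0, -60], 0]
  ]
}}

```text
time: 11.45
tool_pos: [519.5, -219.6, 126.8]
tcp_rot: [179.7, -0.2, 30.5]
ft_force: [-0.0, -0.6, 0.4]
finger_gap: 29.5
grip_force: 0.0
```

```bash
python3 -c "
from h import *
# push line: slot along -45, outer side; lateral 95 hover
u=np.array([.8616,.5075]);v=np.array([-.5075,.8616]);o=np.array([567.1,-216.1])
for L in (110,80): print(L,o-46*u+L*v)
p=o-46*u+110*v
mv((*p,120,30.5),(*p,30,30.5))
"
```

```text
110 [ 471.6414 -144.669 ]
80 [ 486.8664 -170.517 ]
t 11.45 p [ 519.5 -219.6  126.8] rot [179.7  -0.2  30.5] F [-0.  -0.6  0.4] gap 29.5
  -> [ -3.3 -88.9   6.2] turn -0.0
  -> [ -3.6 -89.5  96.2] turn -0.0
```

Call:
{"op": "step_arm", "data": {
  "rows": [
    [[0, 0, -20], 0],
    [[-2, -88, -10], -90],
    [[-2, -88, -10], -90],
    [[-2, -88, -10], -90],
    [[-2, -88, -10], -90],
    [[-2, -88, -10], -90],
    [[-2, -88, -10], -90],
    [[-2, -88, -10], -90],
    [[-2, -88, -10], -90],
    [[-2, -88, -10], -90],
    [[-2, -88, -10], -90],
    [[-2, -88, -10], -90]
  ],
  "fingers": 0
}}

```text
time: 12.65
tool_pos: [470.5, -143.4, 131.7]
tcp_rot: [-180.0, -0.0, 120.8]
ft_force: [-0.0, -0.3, -0.1]
finger_gap: -0.0
grip_force: 0.0
```

Call:
{"op": "step_arm", "data": {
  "rows": [
    [[0, 0, 0], -5],
    [[0, 0, 0], 0]
  ]
}}

```text
time: 12.85
tool_pos: [470.5, -143.4, 131.7]
tcp_rot: [-180.0, -0.0, 120.7]
ft_force: [-0.7, -0.1, 0.4]
finger_gap: -0.0
grip_force: 0.0
```

```bash
python3 -c "
from h import *
u=np.array([.8616,.5075]);v=np.array([-.5075,.8616]);o=np.array([567.1,-216.1])
p=o-46*u+103*v
mv((*p,60,120.5),(*p,28,120.5))
t=snapshot('top');cv2.imwrite('pics/top2.png',t);s=snapshot('scene');cv2.imwrite('pics/s5.png',s)
a=cv2.resize(t[150:250,350:450],(500,500),interpolation=cv2.INTER_CUBIC)
b=cv2.resize(s[180:300,225:345],(500,500),interpolation=cv2.INTER_CUBIC)
cv2.imwrite('pics/c6.png',cv2.resize(np.hstack([a,b]),(800,400)))
"
```

```text
t 12.85 p [ 470.5 -143.4  131.7] rot [-180.    -0.   120.7] F [-0.7 -0.1  0.4] gap -0.0
  -> [-8.8  0.4 71.7] turn 0.2
  -> [ -8.8   0.4 103.7] turn 0.2
```

View pics/c6.png

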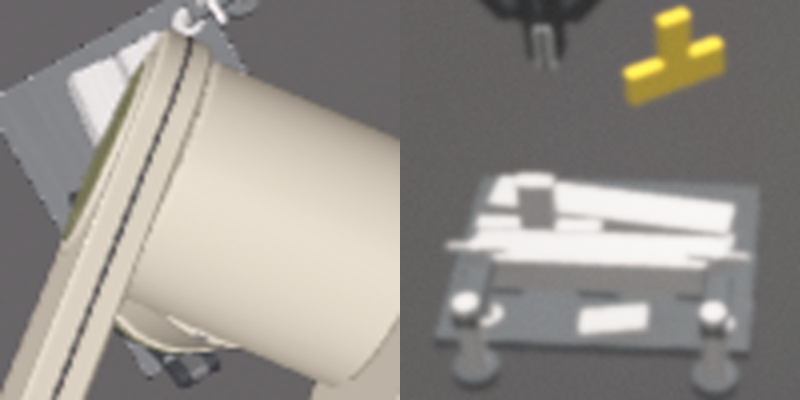

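The spacer stands upright in the gap with its foot top level with the tubes and its stem top at scene px ≈(266,234). The loose tube is still askew.

```bash
python3 -c "
from h import *
s=cv2.imread('pics/s5.png')
for c in blobs(s,(255,226,280,240),215,amin=3): q=rect('scene',c,82); print('stem',q,slot(q[:2]))
for c in blobs(s,(240,225,335,250),228,amin=5): q=rect('scene',c,40); print(q,slot(q[:2]))
"
```

```text
stem [ 543.2 -214.2   20.9   15.7   33.5] (np.float64(-20.81057999999996), np.float64(11.56153999999998))
stem [ 514.2 -226.6   36.5   25.    41.5] (np.float64(-52.08997999999996), np.float64(15.595199999999974))
[ 540.3 -205.2   29.4   13.1   33.6] (np.float64(-18.74172000000004), np.float64(20.787690000000026))
[ 493.8 -235.    33.4   14.9   33.6] (np.float64(-73.92962), np.float64(18.71075999999999))
[ 565.7 -164.1  133.9   27.8   23. ] (np.float64(24.001170000000034), np.float64(43.308949999999975))
[ 474.2 -195.7   44.5   25.5   72.7] (np.float64(-70.87223000000002), np.float64(62.518640000000005))
```

Call:
{"op": "step_arm", "data": {
  "rows": [
    [[-8, 0, 40], 0.2],
    [[-8, 0, 80], 0.2],
    [[-8, 0, 100], 0.2],
    [[-8, 0, 103], 0.2],
    [[-8, 0, 103], 0.2]
  ]
}}

```text
time: 13.45
tool_pos: [474.4, -150.2, 28.8]
tcp_rot: [-180.0, -0.1, 120.3]
ft_force: [0.4, 0.1, -0.7]
finger_gap: -0.0
grip_force: 0.0
```

Call:
{"op": "step_arm", "data": {
  "rows": [
    [[-10, 0, 0], 0.2],
    [[-20, 0, 0], 0.2],
    [[-22, 0, 0], 0],
    [[-24, 0, 0], 0],
    [[-26, 0, 0], 0],
    [[-28, 0, 0], 0],
    [[-28, 0, 0], 0]
  ]
}}

```text
time: 14.15
tool_pos: [488.8, -174.6, 29.0]
tcp_rot: [-180.0, -0.0, 120.3]
ft_force: [-1.4, 0.6, 0.9]
finger_gap: 0.0
grip_force: 0.9
```

Call:
{"op": "step_arm", "data": {
  "rows": [
    [[-1, 0, 0], 0],
    [[-2, 0, 0], 0],
    [[-3, 0, 0], 0],
    [[-4, 0, 0], 0],
    [[-5, 0, 0], 0],
    [[-5, 0, 0], 0]
  ]
}}

```text
time: 14.75
tool_pos: [491.1, -178.9, 28.9]
tcp_rot: [-180.0, -0.0, 120.3]
ft_force: [-3.9, 3.3, 3.3]
finger_gap: 0.2
grip_force: 2.2
```

Call:
{"op": "step_arm", "data": {
  "rows": [
    [[-1, 0, 0], 0],
    [[-2, 0, 0], 0],
    [[-3, 0, 0], 0],
    [[-4, 0, 0], 0],
    [[-4, 0, 0], 0]
  ]
}}

```text
time: 15.25
tool_pos: [491.3, -180.4, 28.4]
tcp_rot: [-179.9, -0.3, 120.3]
ft_force: [-14.1, 12.9, 13.5]
finger_gap: 0.2
grip_force: 8.8
```

```bash
python3 -c "
from h import *
s=snapshot('scene');cv2.imwrite('pics/s6.png',s)
t=snapshot('top');cv2.imwrite('pics/top3.png',t)
b=cv2.resize(s[205:285,225:345],(720,480),interpolation=cv2.INTER_CUBIC)
cv2.imwrite('pics/c7.png',b)
mv()
"
```

```text
t 15.35 p [ 491.2 -180.4   28.4] rot [-179.9   -0.3  120.3] F [-14.   12.3  12.6] gap 0.0
```

View pics/c7.png

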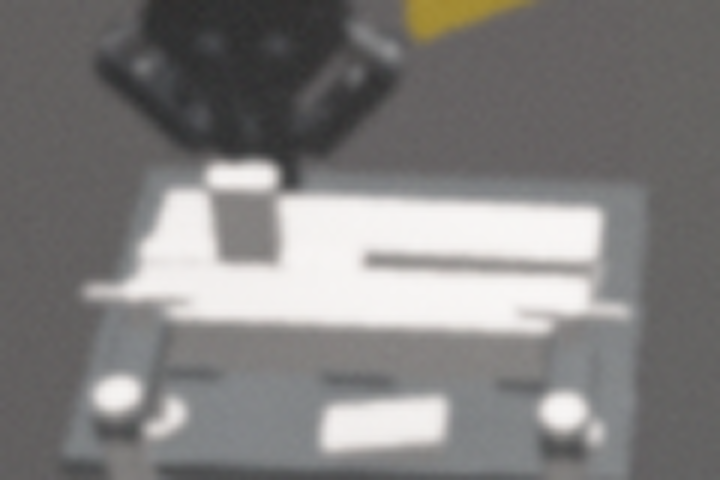

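The tube lies flat along the spacer, and the dark slot strip at crop (365–590, 262) has even width, so the tubes are parallel. I'll ease the vertical drag and firm up the push.

Call:
{"op": "step_arm", "data": {
  "rows": [
    [[-0.5, -0.3, -0.5], 0],
    [[-1, -0.5, -1], 0],
    [[-1, -0.5, -1], 0],
    [[-1, -0.5, -1], 0]
  ]
}}

```text
time: 15.75
tool_pos: [491.0, -181.4, 28.5]
tcp_rot: [-179.8, -0.4, 120.3]
ft_force: [-10.3, 10.4, 5.3]
finger_gap: -0.0
grip_force: 7.1
```

Call:
{"op": "step_arm", "data": {
  "rows": [
    [[-1, -0.3, -0.5], 0],
    [[-2, -0.5, -0.8], 0],
    [[-2, -0.5, -0.8], 0],
    [[-2, -0.5, -0.8], 0],
    [[-2, -0.5, -0.8], 0]
  ]
}}

```text
time: 16.25
tool_pos: [490.9, -181.5, 28.5]
tcp_rot: [-179.8, -0.6, 120.3]
ft_force: [-9.1, 18.3, 4.8]
finger_gap: -0.0
grip_force: 10.5
```

```bash
python3 -c "
from h import *
mv()
s=snapshot('scene')
for n,c in (('before',cv2.imread('pics/s6.png')),('now',s)):
  for b in blobs(c,(280,235,330,262),228,amin=30): print(n,rect('scene',b,40))
  # slot strip thickness in columns
  g=cv2.cvtColor(c,cv2.COLOR_BGR2GRAY).astype(float)
  print([(x,round((240-g[244:253,x]).clip(0).sum()/100,2)) for x in range(290,322,5)])
"
```

```text
t 16.25 p [ 490.9 -181.5   28.5] rot [-179.8   -0.6  120.3] F [-9.1 18.3  4.8] gap -0.0
before [ 587.2 -178.   111.1   68.9   30.2]
[(290, np.float64(2.57)), (295, np.float64(2.42)), (300, np.float64(2.57)), (305, np.float64(2.45)), (310, np.float64(2.16)), (315, np.float64(2.07)), (320, np.float64(2.17))]
now [ 587.1 -177.9  110.4   69.4   30.7]
[(290, np.float64(2.55)), (295, np.float64(2.65)), (300, np.float64(2.73)), (305, np.float64(2.72)), (310, np.float64(2.63)), (315, np.float64(2.62)), (320, np.float64(2.6))]
```

Call:
{"op": "step_arm", "data": {
  "rows": [
    [[-0.7, 0, -0.2], 0],
    [[-0.7, 0, -0.2], 0],
    [[-0.7, 0, -0.2], 0],
    [[-0.7, 0, -0.2], 0],
    [[-0.7, 0, -0.2], 0]
  ]
}}

```text
time: 16.8
tool_pos: [490.9, -181.5, 28.5]
tcp_rot: [-179.8, -0.6, 120.3]
ft_force: [-11.1, 21.1, 7.0]
finger_gap: 0.1
grip_force: 11.9
```

```bash
python3 -c "
from h import *
mv()
s=snapshot('scene'); g=cv2.cvtColor(s,cv2.COLOR_BGR2GRAY).astype(float)
print([(x,round((240-g[244:253,x]).clip(0).sum()/100,2)) for x in range(290,322,5)])
print(r.hand_in())"
```

```text
t 16.8 p [ 490.9 -181.5   28.5] rot [-179.8   -0.6  120.3] F [-11.1  21.1   7. ] gap 0.1
[(290, np.float64(2.54)), (295, np.float64(2.64)), (300, np.float64(2.76)), (305, np.float64(2.73)), (310, np.float64(2.65)), (315, np.float64(2.65)), (320, np.float64(2.61))]
the job is handed in; nothing more can be done
None
```

I handed the job in at 16.8 s: START was pressed fully and released, the spacer stands down in the wide end of the gap, and the loose tube is held flat along it and parallel with about 24 N; the hand-in returned no verdict.

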